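# Flip the marker of the empty instrument tray

## Robot

A 6-joint arm with a two-finger parallel gripper is mounted at the origin on the work surface. World frame = base frame: x ahead of the robot, y to its left, z up, the work surface at z = 0. Lengths are in mm, angles in degrees, forces in N, time in s.
With the tool pointing down it reaches from about 225 to 875 mm from the base axis. Payload 3.4 kg.
Tool frame: the origin (TCP) lies midway between the tips of the shut fingers; the grasp point (between the pads) lies 19 mm behind it; z points along the fingers, y is the direction in which the jaws open and shut (so a half turn about z gives the same grasp; the last joint's range is limited). The gripper opens to 85 mm and grips with 20 to 120 N. Pads are 22 mm wide; open, the fingers measure 114 mm over their backs; the gripper's body (76 mm by 85 mm) begins 54 mm behind the grasp point. The pads swing forward as they close: fully open they stand 13 mm farther back than shut.
Start: joints at [60.791, 15.808, 86.224, -0, 77.962, -6.933], TCP at [217.99, 532.115, 202.128] pointing down, gripper open.
Joint ranges: [-165.64, 165.64], [-43.16, 119.46], [12.63, 154.43], [-67.54, 247.53], [6.08, 155.33], [-154.97, 154.97]. Speed limits (degrees/s): [147.25, 147.25, 180, 180, 180, 180].

## Interface

Orientations are given as a 3x3 rotation matrix whose columns are the frame's x, y, z axes.
In Python, from bench import r, move_gripper, inverse_kinematics, cams gives the robot as it stands. Calls block until the motion is done:
- r.move_pose(position, orientation): joint-space move of the TCP to a pose.
- r.move_straight(position, rotation=None, max_speed=150): straight line of the TCP; rotation=None keeps the orientation; max_speed is the mean speed in mm/s.
- r.goto_joints(angles): joint-space move.
- move_gripper(opening): opening from 0.0 (shut) to 1.0 (fully open); the grip force is fixed at half the most; returns when the fingers have stopped.
- r.pause(seconds).
- inverse_kinematics(position, orientation): joint angles nearest the present ones, or None.
- cams.capture(name): name is "scene" or "side" or "wrist"; returns the picture (480x640x3 uint8, red, green, blue); there is no depth.
- cams.camera_params(name): a dict with "intrinsics" (3x3 intrinsics, pixels), "D" ([k1, k2, p1, p2, k3] as OpenCV has them; the pictures are not rectified), "rvec" (rotation vector, rad) and "tvec" (3), from world to camera coordinates, as OpenCV has them; the wrist camera has in their place "hand_eye" (4x4, takes a point from camera to tool coordinates, whose origin is the TCP and whose axes are the flange's). Camera axes: x right, y down, z forward; pixel columns grow to the right and rows downward; lengths in mm; the calibration is good to about 2 mm. A picture is of the moment at which its call begins: read the wrist's pose just before it. camera_params takes no time and is no camera call.
A pose or a line that the arm cannot do raises r.PlanningError and nothing moves.
- r.close_job(): hands the job in, once; it reports no verdict.
Readings, each from a call of its own:
- r.get_time(): time.
- r.get_joint_pos(): joint angles.
- r.get_dq(): joint speeds.
- r.get_joint_efforts(): joint torques, N m.
- r.get_tcp_pos(): TCP position.
- r.get_ee_rot(): TCP orientation.
- r.get_wrist_force(): force on the tool from outside, world axes, zero at the start.
- r.get_moment(): the same for the moment, N m.
- r.get_opening(): opening from 0.0 (shut) to 1.0 (fully open).
Only numpy, scipy, OpenCV 4.12 (cv2) and the standard library are available. Lean on these libraries where they do the work, as an engineer would, in place of code of your own. Each camera call takes 0.05 s, during which the arm holds its last target.

## Task

Three instrument trays stand on the bench, each with a hinged flip-over marker plate at its front; one tray is empty because its meter has gone out, but its marker still shows the disc. With the fingertips, swing that tray's marker up by its front edge and right over its hinge, gently and without pinching it, until it lies fully down on the other side with the bar face up. Leave the other two markers, the trays, the meters and everything else on the bench as they are: lift and shift nothing.

Things in the scene. Friction and masses are not known exactly. Their poses are not given: they have to be found in the camera images.
- tray_empty: the EMPTY tray: grey steel, loose, about 2 kg, 230 (x) x 170 (y) mm, rim 26 mm high. Origin: centre of its underside, on the bench. Its -x side is the front and faces the robot within 0.25 rad; z up. Rear (x -19 to +113 mm): bare floor with two rubber strips, where a meter would lie. Front (x -115 to -19 mm): a grey plinth 118 mm wide, top 50 mm above the bench, carrying the marker
- hinge_empty (a point): point on the tray, on the hinge line of its marker, at the middle of the plate's width; 67 mm in front of the tray's centre and 56 mm above the bench. Axes are those of the tray; the hinge line runs along y. A steel ear at each end of the hinge (y = +-56 mm) reaches 64 mm above the bench
- edge_empty (a point): middle of the free edge of the empty tray's marker plate, at mid-thickness, 64 mm from the hinge line; it moves and turns with the plate (with the plate down at the front, its axes are those of the tray). At the start it is the front edge: it overhangs the front of tray and plinth by 16 mm, with nothing below it down to the bench, 54 mm further down
- marker_empty (a joint): turn of the empty tray's marker, rad: 0 = level towards the front, disc up (starts at 0 to 0.25); 1.57 = upright; 3.14 = its stop, level towards the back, bar up. Aluminium plate 100 mm wide, 64 mm from hinge line to free edge, 3 mm thick (5 mm with face plates), 75 g. Stiff hinge: it takes about 0.4 to 1.3 N at the free edge, and the plate stays wherever it is left, it does not fall
- disc_face_empty: white plate 46 x 84 x 1 mm with a round black disc of 36 mm, riveted on the marker face that is up at the start. Origin: its centre, 33 mm from the hinge line; its z axis points out of this face. 8 mm of bare metal remain along the marker's free edge and sides
- bar_face_empty: white plate 46 x 84 x 1 mm with a black bar 66 x 14 mm parallel to the hinge, riveted on the marker face that is underneath at the start. Origin: its centre, 33 mm from the hinge line; its -z axis points out of this face
- tray_a: a tray like the empty one, same size, but with a black pointer meter lying in its rear part. Origin: centre of its underside. Leave it alone
- marker_a (a joint): turn of the marker of tray_a, built and measured like marker_empty; it lies towards the front, disc up (0 to 0.12). Leave it alone
- tray_b: a tray like the empty one, same size, but with a grey line tester lying in its rear part. Origin: centre of its underside. Leave it alone
- marker_b (a joint): turn of the marker of tray_b, built and measured like marker_empty; it lies towards the front, disc up (0 to 0.12). Leave it alone
- meter_a_mid (a point): middle of the black pointer meter in tray_a: 80 x 136 x 34 mm and a 10 mm knob on top, 0.36 kg, loose. Leave it alone
- meter_b_mid (a point): middle of the grey line tester with keys and display in tray_b: 66 x 140 x 32 mm, 0.3 kg, loose. Leave it alone
- insulator_mid (a point): middle of a green glass line insulator standing on the bench at the robot's left, 80 mm across, 94 mm tall, loose. Leave it alone
- handset_mid (a point): middle of a black test handset lying on the bench at the robot's right, about 210 mm long, 43 mm high, loose. Leave it alone

How it is judged (in metres and radians):
At the end, for the whole second after the job is handed in: The empty tray's marker lies over on its back side, bar up, within 0.1 rad (6 degrees) of its stop and at rest; the other two markers still lie at the front, below 0.25 rad; no tray, meter, insulator or handset is more than 20 mm from where it was (value of joint marker_empty above 3.04 rad and velocity of joint marker_empty below 0.1 rad/s and value of joint each of marker_a, marker_b below 0.25 rad and distance of each of tray_empty, tray_a, tray_b, meter_a_mid, meter_b_mid, insulator_mid, handset_mid from where it was at the start of the episode below 0.02 m); the robot touches nothing.
It fails at once if the marker is pinched: more than 1.5 N of finger force on both of its faces at once (contact force between each of disc_face_empty, bar_face_empty and the fingers above 1.5 N).
It fails at once if the marker is flung over, faster than 9 rad/s (velocity of joint marker_empty above 9 rad/s).
It fails at once if another tray's marker is raised by more than 0.35 rad (value of joint any of marker_a, marker_b above 0.35 rad).
It fails at once if a tray, meter, the insulator or the handset is shifted or lifted by more than 25 mm (distance of any of tray_empty, tray_a, tray_b, meter_a_mid, meter_b_mid, insulator_mid, handset_mid from where it was at the start of the episode above 0.025 m).
It fails at once if a tray is tipped by more than 0.1 rad (angle between any of tray_empty, tray_a, tray_b's own z axis and vertical above 0.1 rad).
It also fails if it takes over 40 s, if anything falls off the work surface, if the arm or the gripper's body presses on something with over 40 N, if the wrist force passes 120 N, or if a joint passes its speed limit or range.

## Working session

There is one attempt and no reset: what is moved stays moved. The work goes in short steps, each a Python script; the robot and the scene stay as the last script left them, time stands still between calls to the robot, and variables do not carry over. Pictures are saved under pics/ and viewed, and the job is handed in when it is done.

```bash
mkdir -p pics; ls; python3 - <<'E'
from bench import r, move_gripper, inverse_kinematics, cams
import cv2
for n in ["scene","side","wrist"]:
    p=cams.camera_params(n); print(n,{k:__import__('numpy').round(v,4).tolist() for k,v in p.items()})
    cv2.imwrite(f"pics/{n}0.png",cams.capture(n)[:,:,::-1])
print(r.get_time(), r.get_ee_rot())
E
```

```text
pics
scene {'intrinsics': [[502.0588, 0.0, 323.2725], [0.0, 502.0588, 233.7137], [0.0, 0.0, 1.0]], 'D': [-0.142, 0.0, 0.0, 0.0, 0.0], 'rvec': [0.7306, 2.4464, -1.305], 'tvec': [487.3351, -129.2594, 1816.1876]}
side {'intrinsics': [[532.7799, 0.0, 314.6163], [0.0, 532.7799, 238.9698], [0.0, 0.0, 1.0]], 'D': [-0.1148, 0.0, 0.0, 0.0, 0.0], 'rvec': [0.2141, -2.8893, 1.0428], 'tvec': [593.8892, 107.3445, 1613.6796]}
wrist {'intrinsics': [[379.283, 0.0, 317.6046], [0.0, 379.283, 232.4065], [0.0, 0.0, 1.0]], 'D': [0.0089, 0.0, 0.0, 0.0, 0.0], 'hand_eye': [[-0.0004, -0.9652, -0.2615, 66.3962], [1.0, -0.0005, 0.0001, 0.3327], [-0.0003, -0.2615, 0.9652, -172.1147], [0.0, 0.0, 0.0, 1.0]]}
0.15 [[-9.25363144e-01  3.79081194e-01 -7.06764015e-04]
 [ 3.79081810e-01  9.25362315e-01 -1.25194192e-03]
 [ 1.79425149e-04 -1.42642229e-03 -9.99998967e-01]]
```

View pics/scene0.png

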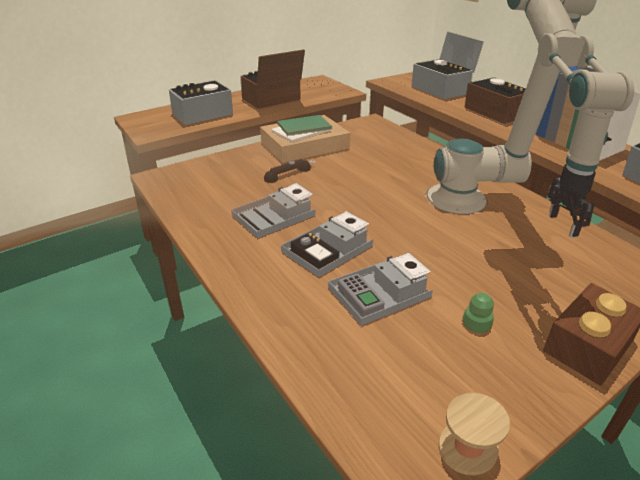

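View pics/side0.png

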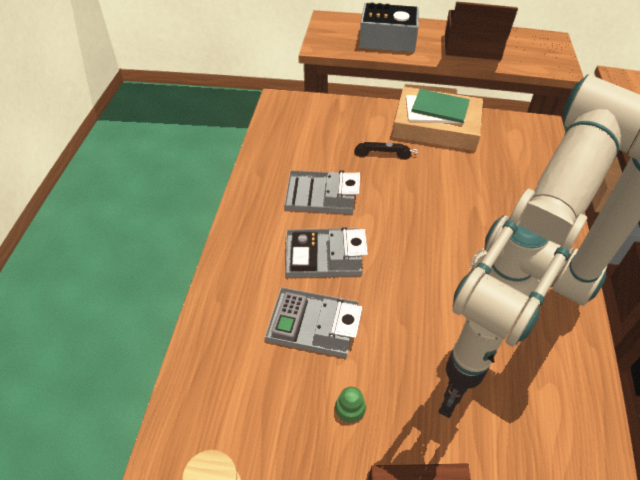

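View pics/wrist0.png

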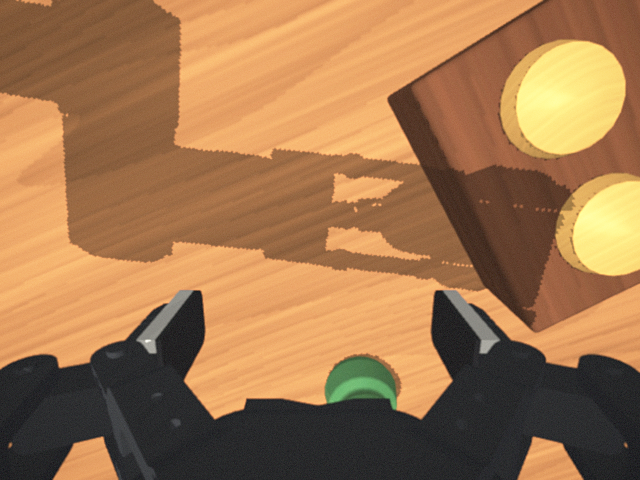

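The empty tray is the one at the robot's right: side (322,192), scene (273,210). The tray with the pointer meter is next to it. I'll get its rough position, then take a closer look with the wrist camera.

```bash
cat > h.py <<'E'
from bench import r, move_gripper, inverse_kinematics, cams
import cv2, numpy as np
def campose(n,tcp=None,R=None):
    p=cams.camera_params(n);K=np.array(p["intrinsics"]);D=np.array(p["D"])
    if n=="wrist":
        T=np.eye(4);T[:3,:3]=R;T[:3,3]=tcp
        T=T@np.array(p["hand_eye"]);W=np.linalg.inv(T)
        return K,D,cv2.Rodrigues(W[:3,:3])[0],W[:3,3]
    return K,D,np.array(p["rvec"],float),np.array(p["tvec"],float)
def ray(c,uv,z):
    K,D,rv,tv=c;R=cv2.Rodrigues(rv)[0]
    n=cv2.undistortPoints(np.array([[uv]],float),K,D)[0,0]
    o=-R.T@np.ravel(tv);d=R.T@np.array([n[0],n[1],1]);s=(z-o[2])/d[2];return o+s*d
def proj(c,P):
    return cv2.projectPoints(np.array(P,float).reshape(-1,3),c[2],c[3],c[0],c[1])[0][:,0]
E
python3 - <<'E'
from h import *
cv2.imwrite("pics/sidecrop.png",cv2.resize(cv2.imread("pics/side0.png")[150:290,260:440],None,fx=4,fy=4,interpolation=cv2.INTER_CUBIC))
c=campose("side")
for uv,z in [((286,211),0),((290,171),26),((353,214),0),((352,184),56),((383,150),20),((325,252),0),((315,322),0),((351,405),40)]: print(uv,ray(c,uv,z).round())
E
```

```text
(286, 211) [ 723. -161.    0.]
(290, 171) [ 739. -329.   26.]
(353, 214) [ 499. -179.    0.]
(352, 184) [ 513. -264.   56.]
(383, 150) [ 421. -495.   20.]
(325, 252) [569.  -6.   0.]
(315, 322) [561. 251.   0.]
(351, 405) [432. 499.  40.]
```

View pics/sidecrop.png

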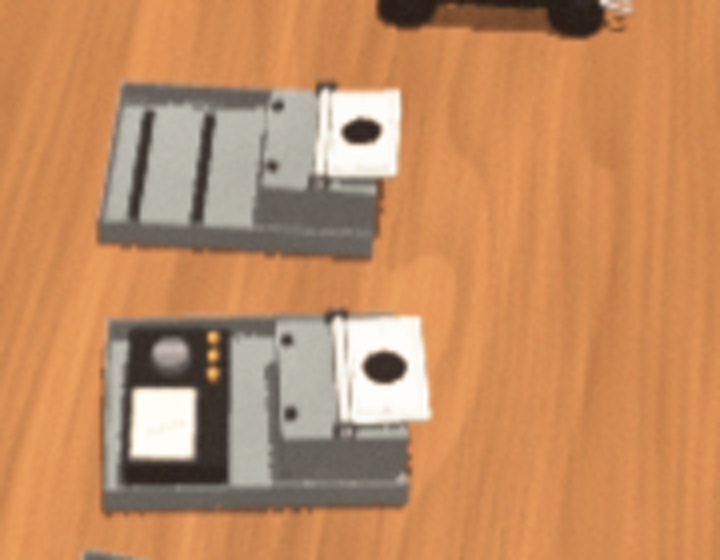

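```bash
python3 - <<'E'
from h import *
Rd=np.array([[-1,0,0],[0,1,0],[0,0,-1.]])
p=r.get_tcp_pos(); r.move_straight([p[0],p[1],330])
r.move_pose([500,-250,330],Rd)
move_gripper(0.0)
t,R=r.get_tcp_pos(),r.get_ee_rot()
im=cams.capture("wrist")[:,:,::-1]
cv2.imwrite("pics/w1.png",im); np.savez("w1.npz",t=t,R=R)
print(t,r.get_time(),r.get_joint_pos())
for yaw in(0.0,.08):
  for s in(-1,1):
    for a in (30,45,60):
      a_=np.radians(a);cy,sy=np.cos(yaw),np.sin(yaw);Y=np.array([[cy,-sy,0],[sy,cy,0],[0,0,1]])
      z=np.array([np.cos(a_),0,-np.sin(a_)]);x=s*np.array([np.sin(a_),0,np.cos(a_)]);y=np.cross(z,x)
      M=Y@np.column_stack([x,y,z])
      for P in([440,-260,80],[484,-258,40],[540,-250,120],[600,-250,70]): 
        q=inverse_kinematics(P,M); print(yaw,s,a,P,None if q is None else np.round(q))
E
```

```text
[ 499.98596896 -250.02108162  329.96855   ] 4.8833 [-3.37003847e+01  1.19416263e+01  7.38286930e+01 -1.18818058e-03
  9.42301710e+01 -1.23695871e+02]
0.0 -1 30 [440, -260, 80] [-84.  26. 147.  92.  59.  98.]
0.0 -1 30 [484, -258, 40] [-75.  34. 147. 106.  60.  89.]
0.0 -1 30 [540, -250, 120] [-64.  20. 139. 102.  53. 115.]
0.0 -1 30 [600, -250, 70] [-55.  29. 136. 116.  52. 106.]
0.0 -1 45 [440, -260, 80] [-71.  12. 137.  76.  44. 134.]
0.0 -1 45 [484, -258, 40] [-64.  20. 137.  91.  39. 124.]
0.0 -1 45 [540, -250, 120] [-55.  11. 127.  74.  37. 154.]
0.0 -1 45 [600, -250, 70] [-48.  20. 126.  89.  32. 143.]
0.0 -1 60 [440, -260, 80] None
0.0 -1 60 [484, -258, 40] None
0.0 -1 60 [540, -250, 120] None
0.0 -1 60 [600, -250, 70] None
0.0 1 30 [440, -260, 80] [-84.  26. 147.  92.  59. -82.]
0.0 1 30 [484, -258, 40] [-75.  34. 147. 106.  60. -91.]
0.0 1 30 [540, -250, 120] [-64.  20. 139. 102.  53. -65.]
0.0 1 30 [600, -250, 70] [-55.  29. 136. 116.  52. -74.]
0.0 1 45 [440, -260, 80] [-71.  12. 137.  76.  44. -46.]
0.0 1 45 [484, -258, 40] [-64.  20. 137.  91.  39. -56.]
0.0 1 45 [540, -
[... 929 characters left out ...]
e
0.08 1 30 [440, -260, 80] [-84.  26. 143.  85.  60. -78.]
0.08 1 30 [484, -258, 40] [-76.  34. 143.  98.  60. -86.]
0.08 1 30 [540, -250, 120] [-66.  21. 136.  94.  55. -62.]
0.08 1 30 [600, -250, 70] [-57.  29. 134. 107.  53. -71.]
0.08 1 45 [440, -260, 80] [-72.  14. 135.  71.  47. -45.]
0.08 1 45 [484, -258, 40] [-65.  21. 135.  84.  42. -54.]
0.08 1 45 [540, -250, 120] [-57.  12. 126.  70.  41. -27.]
0.08 1 45 [600, -250, 70] [-50.  21. 124.  83.  35. -36.]
0.08 1 60 [440, -260, 80] [-59.   9. 125.  44.  40.  -7.]
0.08 1 60 [484, -258, 40] [-54.  16. 125.  50.  33. -10.]
0.08 1 60 [540, -250, 120] [-47.  11. 114.  37.  41.  13.]
0.08 1 60 [600, -250, 70] [-42.  19. 113.  40.  34.  13.]
```

View pics/w1.png

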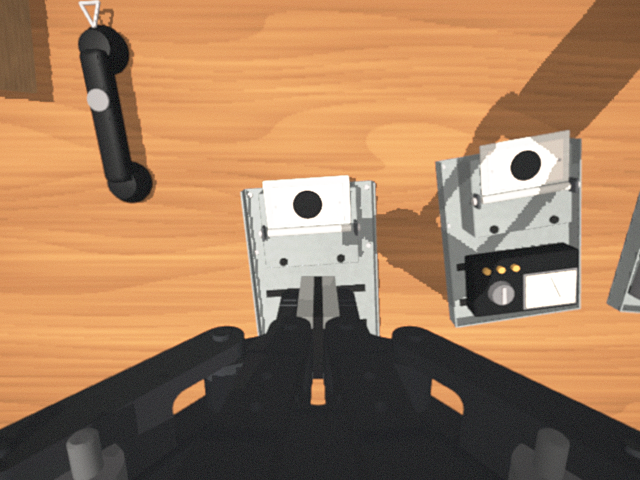

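```bash
python3 - <<'E'
from h import *
im=cv2.imread("pics/w1.png"); cv2.imwrite("pics/w1c.png",cv2.resize(im[165:285,230:390],None,fx=5,fy=5,interpolation=cv2.INTER_CUBIC))
s=cams.capture("side")[:,:,::-1]; cv2.imwrite("pics/side1.png",s)
cv2.imwrite("pics/side1c.png",cv2.resize(s[160:225,280:370],None,fx=8,fy=8,interpolation=cv2.INTER_CUBIC))
E
```

```text
(no output)
```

View pics/w1c.png

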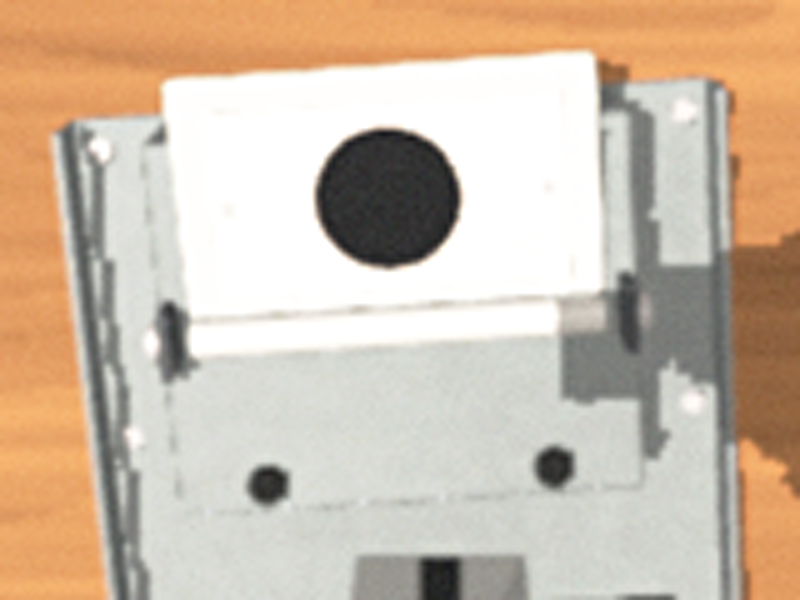

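View pics/side1c.png

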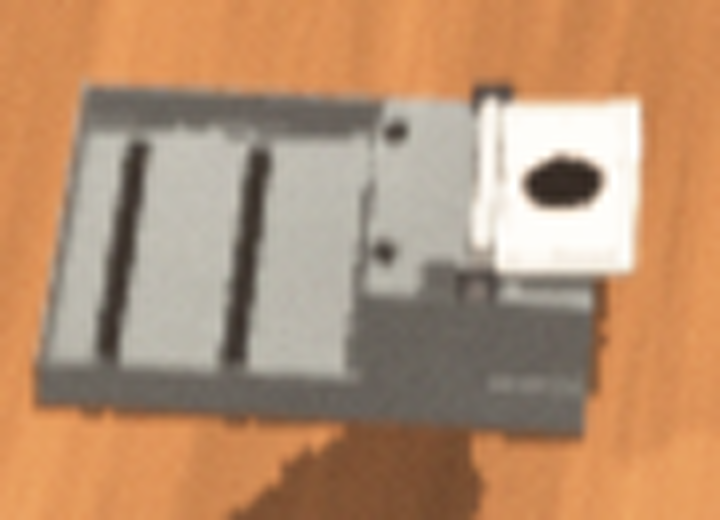

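```bash
cat > fit.py <<'E'
from h import *
from scipy.optimize import least_squares
d=np.load("w1.npz"); cw=campose("wrist",d["t"],d["R"]); cs=campose("side")
W=[((163,83),'p',64,-50,1.5),((596,53),'p',64,50,1.5),((388,197),'p',33,0,2.5),((57,130),'t',-115,-85,26),((727,85),'t',-115,85,26),((183,512),'t',-19,-59,50),((640,485),'t',-19,59,50)]
S=[((583,437),'t',-115,85,0),((38,405),'t',115,85,0),((88,90),'t',115,-85,26),((640,98),'p',64,-50,1.5),((634,273),'p',64,50,1.5),((563,183),'p',33,0,2.5)]
def pt(v,e):
    x,y,yaw,th=v;_,k,a,b,c=e
    if k=='p': a,b,c=-67-a*np.cos(th)+c*np.sin(th),b,56+a*np.sin(th)+c*np.cos(th)
    return [x+a*np.cos(yaw)-b*np.sin(yaw),y+a*np.sin(yaw)+b*np.cos(yaw),c]
def res(v,which="ws"):
    o=[]
    if 'w' in which: o.append(proj(cw,[pt(v,e) for e in W])-np.array([[(e[0][0]+.5)/5-.5+230,(e[0][1]+.5)/5-.5+165] for e in W]))
    if 's' in which: o.append(proj(cs,[pt(v,e) for e in S])-np.array([[(e[0][0]+.5)/8-.5+280,(e[0][1]+.5)/8-.5+160] for e in S]))
    return np.vstack(o).ravel()
if __name__=="__main__":
  for w in("w","s","ws"):
    f=least_squares(res,[615,-250,.08,.1],args=(w,),x_scale=[10,10,.1,.1]);print(w,f.x.round(3));print(f.fun.reshape(-1,2).round(1).tolist())
E
python3 fit.py
```

```text
w [ 6.17188e+02 -2.55250e+02  6.30000e-02  1.45000e-01]
[[-0.3, -0.3], [0.3, 0.1], [0.2, 0.0], [-0.9, -0.2], [-0.1, 0.2], [-0.5, 0.3], [1.2, 0.1]]
s [ 6.19213e+02 -2.54949e+02  6.10000e-02  1.51000e-01]
[[0.3, 0.2], [0.1, 0.2], [-0.4, -0.6], [0.2, 0.4], [-0.2, -0.6], [0.0, 0.3]]
ws [ 6.17440e+02 -2.55277e+02  6.20000e-02  1.41000e-01]
[[-0.2, -0.2], [0.3, 0.3], [0.2, 0.2], [-0.9, -0.1], [-0.1, 0.5], [-0.5, 0.4], [1.2, 0.3], [0.9, 0.2], [0.7, 0.2], [0.1, -0.6], [0.7, 0.5], [0.4, -0.5], [0.6, 0.3]]
```

Both camera fits agree: tray at (617, -255), yaw 0.062 rad, marker at about 0.145 rad. Next I'll approach with the fingers shut and pitched forward under the front edge.

```bash
cat > traj.py <<'E'
from h import *
X,Y,yaw,th0=617.5,-255.2,.062,.145
al=np.radians(50);f=np.array([np.cos(al),-np.sin(al)]);n=np.array([np.sin(al),np.cos(al)])
H=np.array([-67,56.]);cy,sy=np.cos(yaw),np.sin(yaw)
Rz=np.array([[cy,-sy,0],[sy,cy,0],[0,0,1]])
z=np.array([f[0],0,f[1]]);x=np.array([n[0],0,n[1]])
R0=Rz@np.column_stack([x,np.cross(z,x),z])
def w(T): return np.array([X+T[0]*cy,Y+T[0]*sy,T[1]])
s=10;h=11
def tip(th,push=0.):
    p=np.array([-np.cos(th),np.sin(th)]);t=np.array([np.sin(th),np.cos(th)])
    if th<=al: C=H+64*p-(2.5-push)*t+s*f; return C-h*n
    if th<=al+np.pi/2: return H+(64-s)*p-(2.5-push)*t-h*n
    k=(th-al-np.pi/2)/(np.pi/2-al); return H+(64-s-22+16*k)*p-(2.5-push)*t+h*n
E
python3 - <<'E'
from traj import *
T0=tip(th0)
print(T0,[ (round(a,2),tip(a).round().tolist(),None if (q:=inverse_kinematics(w(tip(a)),R0)) is None else np.round(q).tolist()) for a in np.linspace(th0,np.pi,9)])
pre=T0-6*n-70*f
r.move_pose(w(pre+[0,110]),R0)
r.move_straight(w(pre))
r.move_straight(w(T0-6*n),max_speed=80)
print(r.get_time(),r.get_tcp_pos(),w(T0-6*n),r.get_wrist_force())
cv2.imwrite("pics/side2.png",cv2.resize(cams.capture("side")[120:260,260:440,::-1],None,fx=4,fy=4,interpolation=cv2.INTER_CUBIC))
cv2.imwrite("pics/w2.png",cams.capture("wrist")[:,:,::-1])
E
```

```text
[-132.68822183   48.0426426 ] [(np.float64(0.14), [-133.0, 48.0], [-61.0, 17.0, 131.0, 73.0, 37.0, -38.0]), (np.float64(0.52), [-126.0, 71.0], [-60.0, 15.0, 129.0, 68.0, 38.0, -30.0]), (np.float64(0.89), [-111.0, 89.0], [-58.0, 13.0, 126.0, 65.0, 39.0, -24.0]), (np.float64(1.27), [-94.0, 100.0], [-56.0, 13.0, 124.0, 63.0, 38.0, -19.0]), (np.float64(1.64), [-74.0, 103.0], [-53.0, 13.0, 123.0, 63.0, 37.0, -16.0]), (np.float64(2.02), [-54.0, 99.0], [-51.0, 15.0, 121.0, 63.0, 36.0, -15.0]), (np.float64(2.39), [-38.0, 88.0], [-49.0, 17.0, 121.0, 66.0, 34.0, -17.0]), (np.float64(2.77), [-23.0, 80.0], [-48.0, 18.0, 120.0, 67.0, 33.0, -17.0]), (np.float64(3.14), [-11.0, 66.0], [-46.0, 20.0, 120.0, 70.0, 32.0, -19.0])]
8.6083 [ 480.47232358 -263.85534483   44.44398889] [ 480.47928779 -263.70618621   44.18591694] [0.07885182 0.24919609 0.98655657]
```

View pics/side2.png

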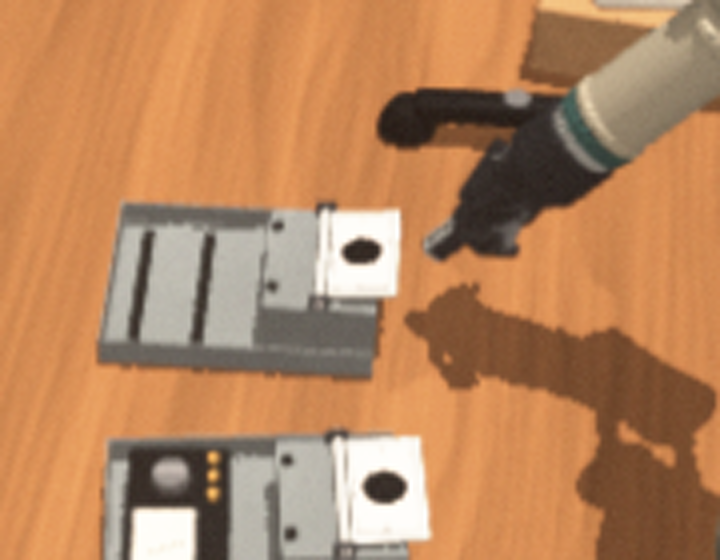

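View pics/w2.png

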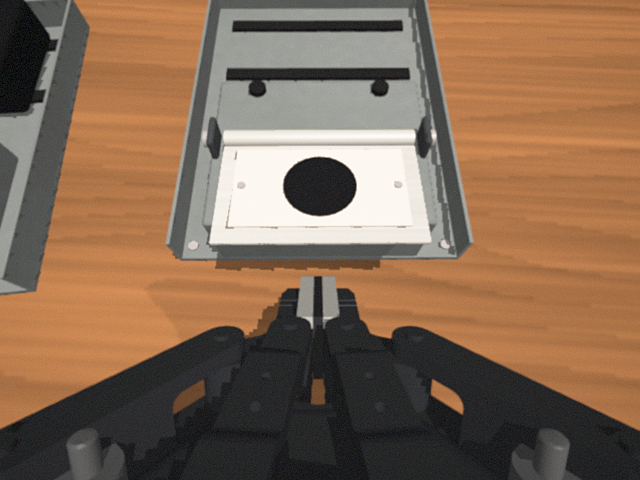

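```bash
python3 - <<'E'
from traj import *
t=r.get_tcp_pos();R=r.get_ee_rot();print(t.round(1) if hasattr(t,'round') else t, r.get_time(), np.round(R-R0,3).tolist())
R=np.array(R);t=np.array(t)
P=[t,t+11*R[:,0],t-11*R[:,0],w(H+64*np.array([-np.cos(th0),np.sin(th0)])),w([-115,0])]
print((4*(proj(campose("side"),P)-[260,120])).round());print(proj(campose("wrist",t,R),P).round())
E
```

```text
[ 480.4 -264.    44.6] 8.7083 [[-0.0, -0.0, 0.0], [0.0, -0.0, -0.001], [0.0, 0.001, 0.0]]
[[406. 269.]
 [397. 263.]
 [416. 276.]
 [399. 251.]
 [377. 305.]]
[[319. 271.]
 [319. 250.]
 [319. 292.]
 [318. 241.]
 [318. 261.]]
```

```bash
python3 - <<'E'
from traj import *
print(r.get_opening())
im=cv2.imread("pics/w2.png"); cv2.imwrite("pics/w2c.png",cv2.resize(im[225:345,240:400],None,fx=5,fy=5,interpolation=cv2.INTER_CUBIC))
t=np.array(r.get_tcp_pos());R=np.array(r.get_ee_rot());c=campose("wrist",t,R)
for d in(0,10,20,30): print(d,(5*(proj(c,[t-d*R[:,2]+a*R[:,0]+b*R[:,1] for a in(-11,0,11) for b in (-14.5,0)])-[240,225])).round().tolist())
E
```

```text
-0.002712533432970712
0 [[245.0, 337.0], [393.0, 337.0], [243.0, 232.0], [393.0, 232.0], [241.0, 123.0], [393.0, 123.0]]
10 [[237.0, 382.0], [393.0, 381.0], [235.0, 271.0], [393.0, 271.0], [232.0, 157.0], [393.0, 157.0]]
20 [[229.0, 431.0], [393.0, 431.0], [226.0, 315.0], [393.0, 315.0], [223.0, 195.0], [393.0, 195.0]]
30 [[219.0, 487.0], [394.0, 487.0], [216.0, 365.0], [394.0, 365.0], [212.0, 238.0], [394.0, 238.0]]
```

View pics/w2c.png

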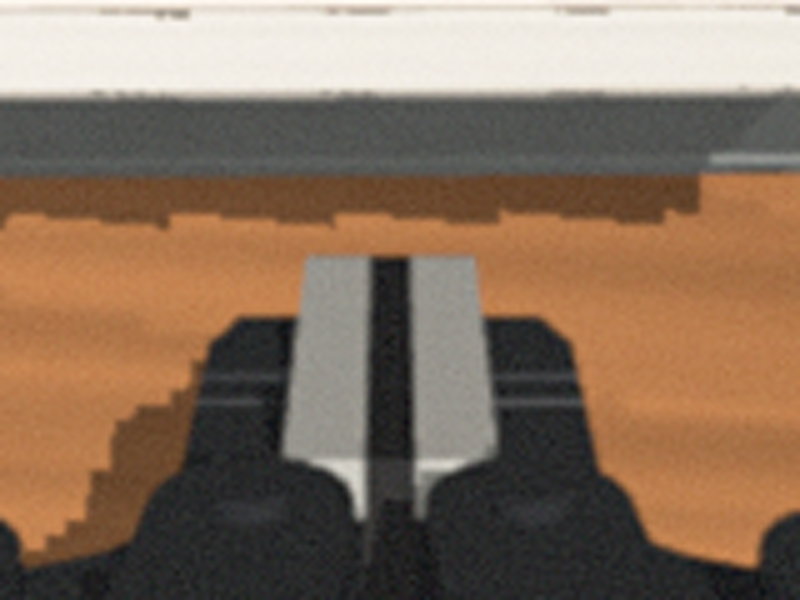

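```bash
python3 - <<'E'
from traj import *
t=np.array(r.get_tcp_pos());R=np.array(r.get_ee_rot())
for nme,(x0,y0,x1,y1) in (("side",(340,160,430,227)),("scene",(250,150,350,225))):
    im=cams.capture(nme)[:,:,::-1]; big=cv2.resize(im[y0:y1,x0:x1],None,fx=8,fy=8,interpolation=cv2.INTER_CUBIC)
    c=campose(nme)
    for d in(0,20,40):
      for a,col in((-11,(255,0,0)),(0,(0,255,0)),(11,(0,0,255))):
        q=(proj(c,[t-d*R[:,2]+a*R[:,0]])[0]+.5-[x0,y0])*8
        cv2.circle(big,tuple(int(v) for v in q),3,col,-1)
    cv2.imwrite(f"pics/{nme}3.png",big)
E
```

```text
(no output)
```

View pics/side3.png

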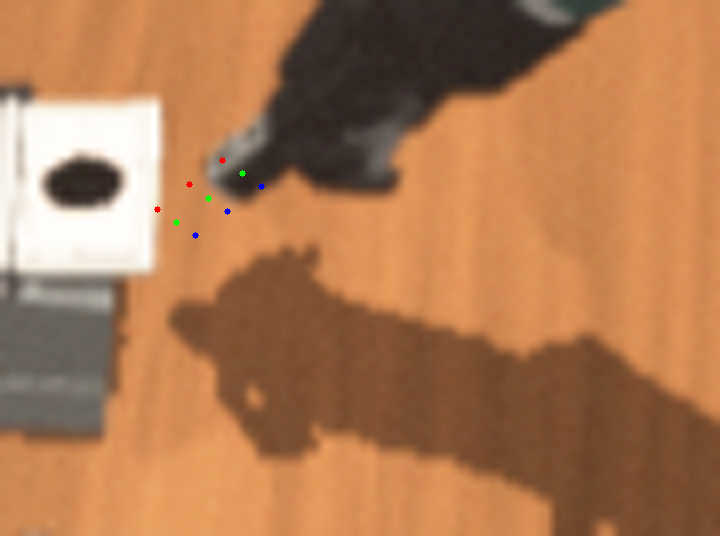

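View pics/scene3.png

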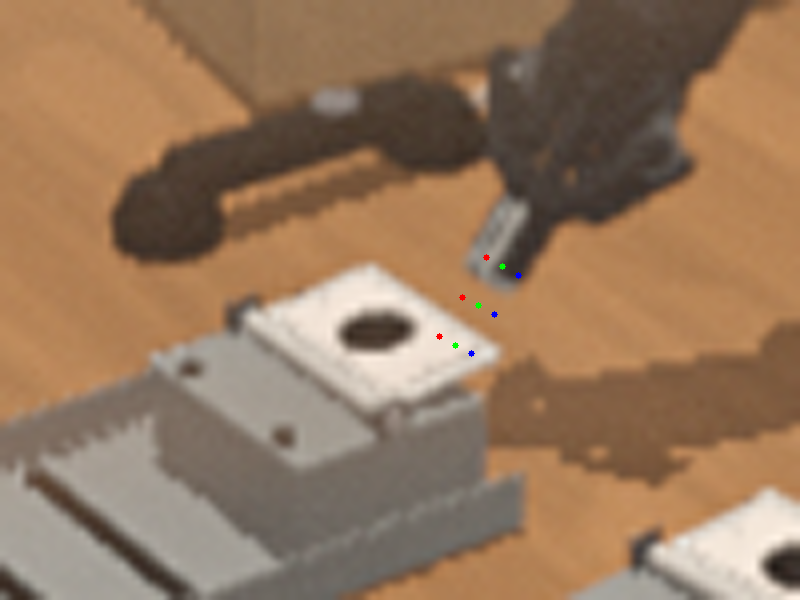

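```bash
python3 - <<'E'
from traj import *
t=np.array(r.get_tcp_pos());R=np.array(r.get_ee_rot())
cs,cc,cw=campose("side"),campose("scene"),campose("wrist",t,R)
def P(c):
    return np.hstack([cv2.Rodrigues(c[2])[0],np.reshape(c[3],(3,1))])
def tri(obs):
    from scipy.optimize import least_squares
    f=least_squares(lambda X:np.concatenate([proj(c,[X])[0]-uv for c,uv in obs]),t)
    return R.T@(f.x-t),f.x,f.fun.round(1)
sd=lambda u,v:(np.array([u,v])+.5)/8-.5+[340,160]
sc=lambda u,v:(np.array([u,v])+.5)/8-.5+[250,150]
wr=lambda u,v:(np.array([u,v])+.5)/5-.5+[240,225]
print("top s,c",tri([(cs,sd(210,170)),(cc,sc(473,262))]))
print("mid s,c",tri([(cs,sd(224,184)),(cc,sc(492,277))]))
print("top s,c,w",tri([(cs,sd(210,170)),(cc,sc(473,262)),(cw,wr(390,257))]))
for d in(0,10,20,30,40,50): print(d,(proj(cw,[t-d*R[:,2]+a*R[:,0]+b*R[:,1] for a in(-11,11) for b in (-14.5,14.5)])).round().tolist())
E
```

```text
top s,c (array([ 13.74154106,  -0.81359723, -34.55031301]), array([ 468.67206144, -263.89602363,   79.87252154]), array([-0.2, -0.7,  0.5,  0.6]))
mid s,c (array([  4.1869357 ,  -3.65436297, -33.61659577]), array([ 461.7933925 , -261.47986774,   73.0111539 ]), array([-0.1, -0.2,  0.2,  0.2]))
top s,c,w (array([ 11.45674411,  -0.44808456, -34.73936791]), array([ 466.82685179, -264.37716523,   78.54838315]), array([ 0.4, -0.4,  0.9,  0.7,  0. , -0.1]))
0 [[289.0, 292.0], [348.0, 292.0], [288.0, 250.0], [349.0, 250.0]]
10 [[287.0, 301.0], [350.0, 301.0], [286.0, 256.0], [351.0, 256.0]]
20 [[286.0, 311.0], [352.0, 311.0], [285.0, 264.0], [353.0, 264.0]]
30 [[284.0, 322.0], [354.0, 322.0], [282.0, 273.0], [355.0, 273.0]]
40 [[282.0, 335.0], [356.0, 335.0], [280.0, 282.0], [358.0, 282.0]]
50 [[279.0, 349.0], [359.0, 349.0], [277.0, 293.0], [361.0, 293.0]]
```

All three cameras agree that the real fingertips are about 34.5 mm behind the reported TCP along the tool axis. At this pose the tip triangulates to (462–467, -262, 73–79) while the TCP reads (480, -264, 44). The marker itself fits the same cameras to within 1 px, so I'll correct for this offset and go in stepwise, checking force.

```bash
cat >> traj.py <<'E'
OFF=34.5
def w(T): T=np.array(T)+OFF*f; return np.array([X+T[0]*cy,Y+T[0]*sy,T[1]])
E
python3 - <<'E'
from traj import *
T0=tip(th0); F0=np.array(r.get_wrist_force())
# back off so tip is outside, then lower, then in
r.move_straight(w(T0-6*n-36*f),max_speed=80)
for k in(24,12,4,0):
    r.move_straight(w(T0-6*n-k*f),max_speed=80); F=np.array(r.get_wrist_force())-F0; print(k,F.round(2))
    if np.linalg.norm(F)>3: break
print(r.get_time(),r.get_tcp_pos())
cv2.imwrite("pics/side4.png",cv2.resize(cams.capture("side")[160:227,320:420,::-1],None,fx=7,fy=7,interpolation=cv2.INTER_CUBIC))
cv2.imwrite("pics/scene4.png",cv2.resize(cams.capture("scene")[150:225,250:350,::-1],None,fx=8,fy=8,interpolation=cv2.INTER_CUBIC))
E
```

```text
24 [ 1.02  0.88 -0.87]
12 [ 0.26  0.51 -0.8 ]
4 [ 0.34  0.12 -0.61]
0 [ 0.56  0.13 -0.68]
10.1583 [ 502.55949387 -262.32088963   17.83044931]
```

View pics/side4.png

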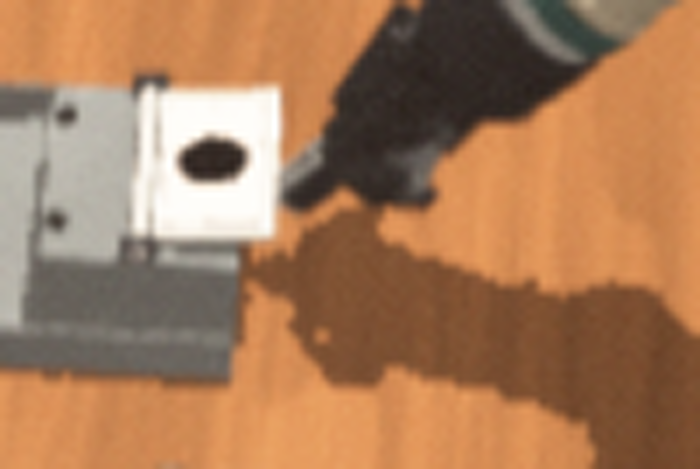

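View pics/scene4.png

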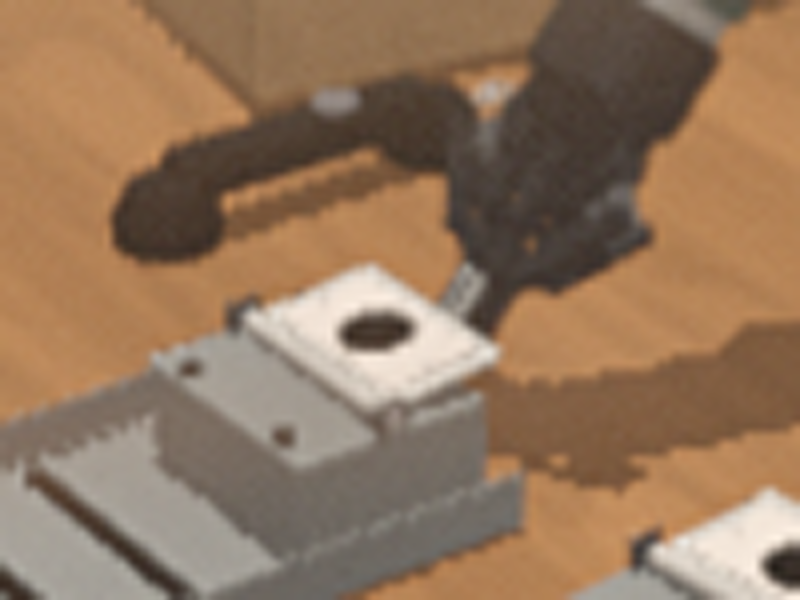

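The tip is now under the front edge: in the scene view the finger disappears behind the plate near (470,300). There's no contact force yet, so I'll lift part-way and check.

```bash
python3 - <<'E'
from traj import *
F0=np.array(r.get_wrist_force())
for th in np.concatenate([[th0],np.arange(.3,1.05,.15)]):
    r.move_straight(w(tip(th)),max_speed=60); F=np.array(r.get_wrist_force())-F0; print(round(th,2),F.round(2))
    if np.linalg.norm(F)>8: break
print(r.get_time())
cv2.imwrite("pics/side5.png",cv2.resize(cams.capture("side")[150:227,300:420,::-1],None,fx=6,fy=6,interpolation=cv2.INTER_CUBIC))
cv2.imwrite("pics/scene5.png",cv2.resize(cams.capture("scene")[150:225,250:350,::-1],None,fx=8,fy=8,interpolation=cv2.INTER_CUBIC))
E
```

```text
0.14 [-1.61 -0.1  -0.15]
0.3 [-1.11 -0.23 -0.82]
0.45 [-0.94 -0.71  0.91]
0.6 [-0.54  0.35 -0.22]
0.75 [-1.13  0.06 -0.18]
0.9 [-0.92 -0.82 -0.19]
12.0583
```

View pics/side5.png

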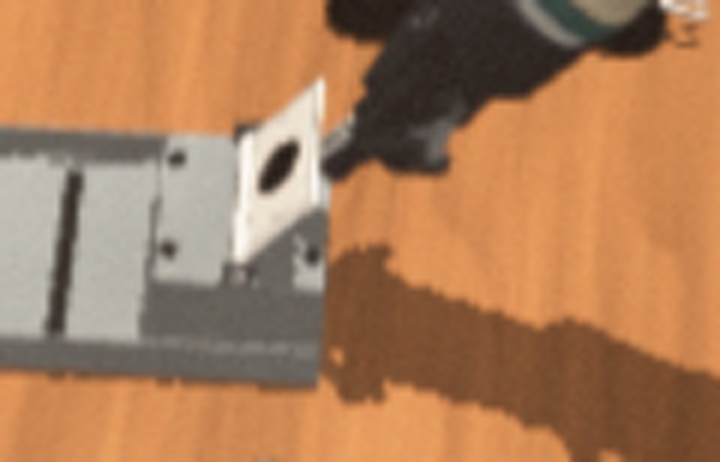

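View pics/scene5.png

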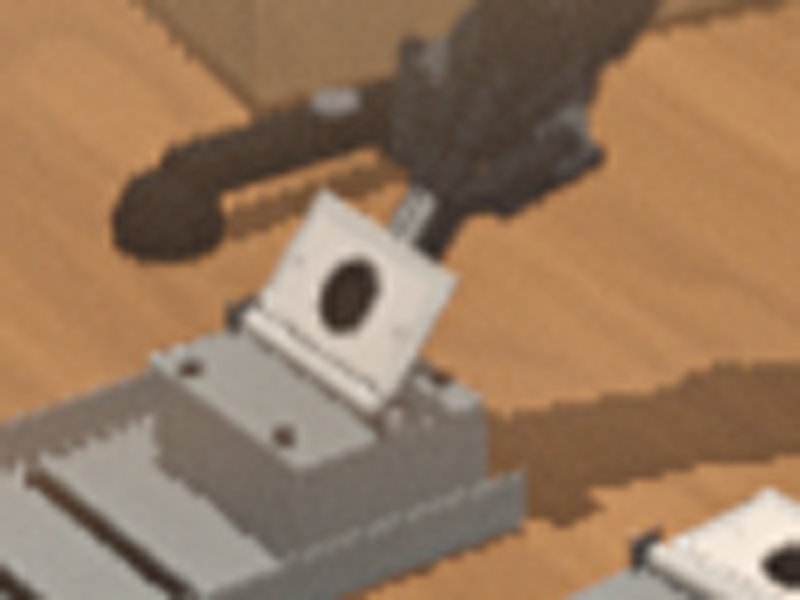

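The plate is following and stands at about 0.9 rad, with very little force on the wrist. I'll carry it over to about 2.9 rad and look again.

```bash
python3 - <<'E'
from traj import *
F0=np.array(r.get_wrist_force())
for th in np.arange(1.05,2.95,.15):
    r.move_straight(w(tip(th)),max_speed=60); F=np.array(r.get_wrist_force())-F0; print(round(th,2),F.round(2))
    if np.linalg.norm(F)>8: break
print(r.get_time())
cv2.imwrite("pics/side6.png",cv2.resize(cams.capture("side")[150:227,280:400,::-1],None,fx=6,fy=6,interpolation=cv2.INTER_CUBIC))
cv2.imwrite("pics/scene6.png",cv2.resize(cams.capture("scene")[150:240,220:340,::-1],None,fx=6,fy=6,interpolation=cv2.INTER_CUBIC))
E
```

```text
1.05 [0.22 0.66 1.24]
1.2 [-0.13  1.56 -0.12]
1.35 [ 0.08  1.47 -0.36]
1.5 [0.64 0.16 0.63]
1.65 [0.29 0.2  0.44]
1.8 [0.57 0.99 0.61]
1.95 [-0.15  1.29  0.27]
2.1 [-0.43  1.69  0.63]
2.25 [-0.54  0.39 -0.39]
2.4 [0.3  0.58 0.69]
2.55 [ 0.13  0.5  -0.49]
2.7 [ 0.95  0.94 -0.27]
2.85 [-0.6   1.46  0.38]
15.775
```

View pics/side6.png

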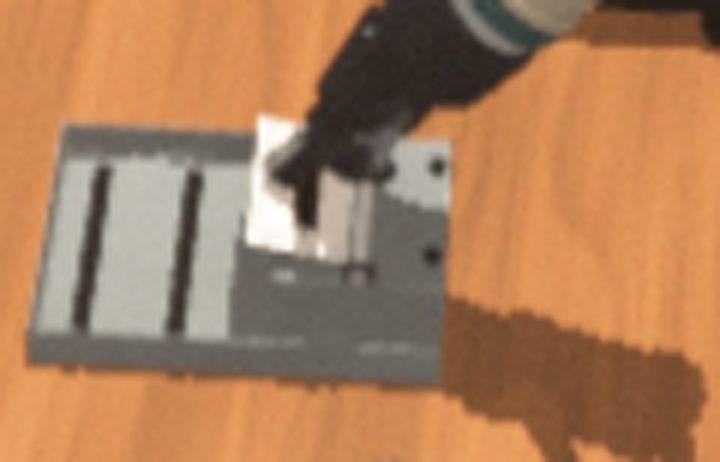

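View pics/scene6.png

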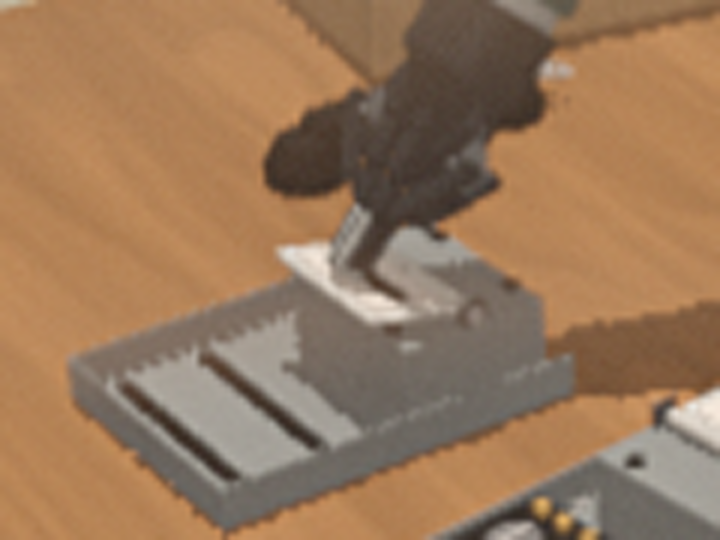

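```bash
python3 - <<'E'
from traj import *
F0=np.array(r.get_wrist_force())
r.move_straight(w(tip(3.0)),max_speed=60);r.move_straight(w(tip(np.pi,-1)),max_speed=40)
for p in np.arange(0,8,1.):
    r.move_straight(w(tip(np.pi,p)),max_speed=30); r.pause(.1)
    F=np.mean([r.get_wrist_force() for _ in range(3)],0)-F0; print(p,F.round(2),r.get_tcp_pos()[2]-w(tip(np.pi,p))[2])
    if F[2]>5: break
print(r.get_time())
cv2.imwrite("pics/scene7.png",cv2.resize(cams.capture("scene")[150:240,220:340,::-1],None,fx=6,fy=6,interpolation=cv2.INTER_CUBIC))
q=tip(np.pi,0)
r.move_straight(w(q+[0,40]),max_speed=100)
r.move_straight(w(q+[-20,180]))
t,R=r.get_tcp_pos(),r.get_ee_rot();np.savez("w8.npz",t=t,R=R)
cv2.imwrite("pics/w8.png",cams.capture("wrist")[:,:,::-1])
r.move_straight(w(q+[-200,200]),max_speed=250)
cv2.imwrite("pics/side8f.png",cams.capture("side")[:,:,::-1])
cv2.imwrite("pics/scene8f.png",cams.capture("scene")[:,:,::-1])
a=cv2.imread("pics/side8f.png")[150:240,280:400];b=cv2.imread("pics/scene8f.png")[150:240,220:340]
cv2.imwrite("pics/b8.png",cv2.resize(np.vstack([a,b])[:,:],None,fx=3.3,fy=3.3,interpolation=cv2.INTER_CUBIC))
print(r.get_time())
E
```

```text
0.0 [-6.14 -0.05  9.37] 1.8623611407109806
16.8167
19.5333
```

View pics/b8.png

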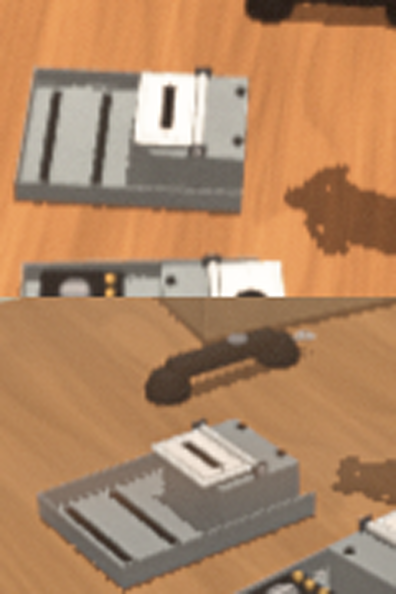

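View pics/w8.png

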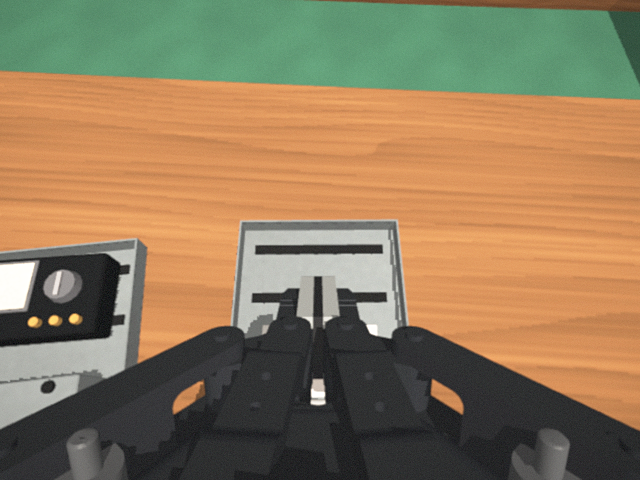

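```bash
python3 - <<'E'
import cv2,numpy as np
a=cv2.imread("pics/side1.png")[160:225,280:370];b=cv2.imread("pics/side8f.png")[160:225,280:370]
f=lambda i:cv2.resize(i,None,fx=8,fy=8,interpolation=cv2.INTER_CUBIC)
cv2.imwrite("pics/s8c.png",f(b))
A=cv2.imread("pics/side1.png").astype(int);B=cv2.imread("pics/side8f.png").astype(int)
d=(np.abs(A-B).max(2)).astype(np.uint8);cv2.imwrite("pics/diff.png",cv2.convertScaleAbs(d,alpha=3))
E
```

```text
(no output)
```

View pics/s8c.png

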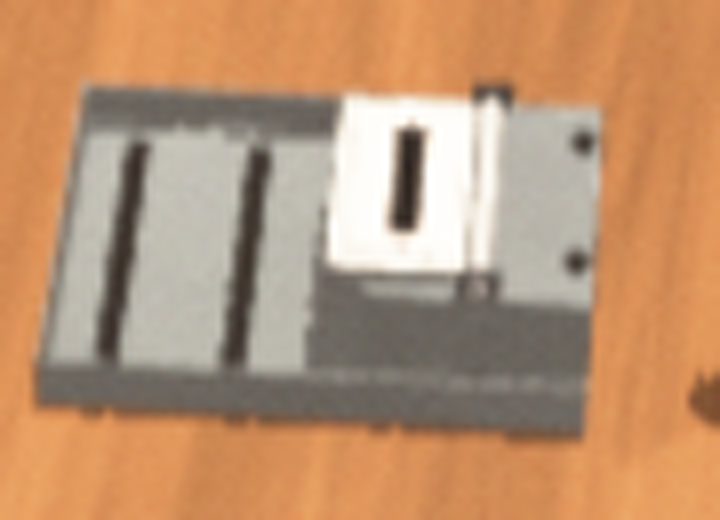

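View pics/diff.png

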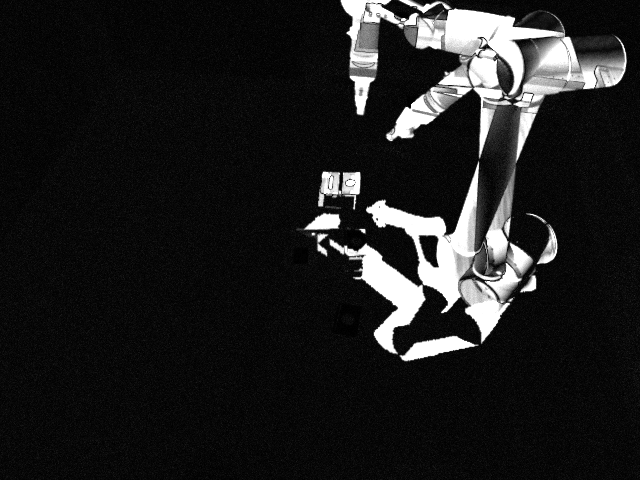

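```bash
python3 - <<'E'
from fit import *
for th in (2.9,3.0,3.05,3.14):
    P=[pt([619.2,-254.9,.061,th],(0,'p',64,b,-1.5)) for b in(-50,50)]
    print(th,((proj(cs,P)+.5-[280,160])*8-.5).round().tolist())
print(r.get_time(), r.get_tcp_pos())
E
```

```text
2.9 [[349.0, 76.0], [330.0, 241.0]]
3.0 [[346.0, 86.0], [327.0, 252.0]]
3.05 [[345.0, 92.0], [325.0, 257.0]]
3.14 [[344.0, 101.0], [325.0, 267.0]]
19.5333 [ 430.15298909 -266.59527471  238.97899331]
```

The observed corners (343,95) and (328,268) match a plate at roughly 3.1–3.14 rad, and I felt the stop at 9 N. The difference image shows nothing else moved.

```bash
python3 -c "
from bench import r
r.close_job(); print(r.get_time())"
```

```text
the job is handed in; nothing more can be done
the job is handed in; nothing more can be done
```

I flipped the empty tray's marker (the tray at the robot's right) with the shut fingertips and handed the job in at about 19.5 s. I lifted it by its front edge from underneath, carried it over the hinge, and pressed it onto its stop.

**Final checks**
- **Marker:** the bar face is up. The plate corners in the side view put it at about 3.1 to 3.14 rad. The corner fit is only good to a few hundredths of a radian.
- **Stop:** the last downward press met about 9 N, well above the hinge's own resistance, so the plate was on its stop.
- **Everything else:** a before/after difference of the side view shows only the flipped marker, the arm and its shadow changed. The arm was clear of everything.

**Disagreement found:** the fingertips showed about 34.5 mm short of the reported TCP position along the tool axis, in all three cameras. I corrected for this before touching the marker, and contact then came where planned, within about 2 mm.

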